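# Compress a ratchet belt tensioner and hold it off its catch

## Task

Get the belt tensioner on the blue bench rig ready for its locking pin: with the arm still relaxed, slide the pawl carriage by its orange grip along the rail until the white line on it meets the red line. Then push the sprung arm back by its black roller, past the click of the ratchet pin, until the red pointer stands over the green band, and finish with the robot still pushing on the roller and holding the arm there. Leave the grease tin, the tape roll and the union nut where they are.

Things in the scene. Friction and masses are not known exactly. Their poses are not given: they have to be found in the camera images.
- tension_rig: fixed blue base plate, 200 x 260 x 12 mm, on the bench. Origin on the bench surface; the plate runs from -95 to +105 mm in its x, -130 to +130 mm in its y. x points to its rear (away from the robot), y to the left, z up. Turned by up to 0.25 rad. On it a white arc 186 to 206 mm from the arm's pivot carries the green band, which spans arm angles 0.55 to 0.69.
- pivot_axis (a point): vertical axis of the tensioner arm, at (0, -100, 12) mm in the rig frame; axes as the rig. The arm's spring always pushes back toward 0: about 5 N at the roller at arm angle 0, 10 N at 0.6, plus up to 4 N while the ratchet pin rides the tooth, 0.29 to 0.46. There the pin drops behind the tooth (the click) and keeps the arm from going back below 0.48; off the red line nothing catches.
- tensioner_arm (a joint): arm angle q in rad: 0 = relaxed, on its stop; 0.80 = end stop. At 0 the arm points from the pivot to the rig's +y, leaning 0.45 rad to the front (-x); with growing q it swings to the rear (+x, clockwise from above). Roller centre = pivot + 160 mm x (sin(q - 0.45), cos(q - 0.45)) in the rig's (x, y).
- idler_roller: black roller upright on the end of the arm, turning on its axle, 40 mm across, 44 mm high, 34 to 78 mm above the bench. Origin at the centre of its underside, 160 mm from the pivot (z up). On its front (-x) side nothing stands higher than the plate; under it lies the flat arm, 28 mm wide, 20 to 34 mm above the bench.
- pawl_carriage (a joint): position of the pawl carriage along its rail in m; 0 = right end, 0.09 = left end; it slides to the rig's +y. At the red line it reads 0.055. Friction about 3 N; it stays where it is left.
- carriage_grip (a point): on the orange grip of the carriage, 15 mm under its top. The grip is an upright block, 24 mm in the rig's x, 16 mm in its y, from 45 to 85 mm above the bench; a grey nose 66 mm high reaches from the carriage forward (-x) over the arm. The axes are those of the rig.
- red_line (a point): where carriage_grip is when the white line on the carriage meets the red line: (75, -15, 70) mm in the rig frame. The red line is painted across a fixed index strip that stands along the rail behind the carriage (6 mm thick, 46 mm high, 20 to 26 mm behind the grip's middle) and across the plate in front of the rail.
- pawl_pin (a joint): height of the sprung ratchet pin in the carriage's nose in m, 0 = down. The tooth on the arm lifts it by about 0.010, then it drops back to 0: the click. Its steel knob, top 78 mm above the bench when down, rises with it.
- grease_tin: blue and grey round tin, 68 mm across, 34 mm high, loose, left of the rig; origin at the centre of its underside. To be left alone.
- tape_1: black roll of tape lying flat, 58 mm across, 19 mm high, loose, right of the rig; origin at the centre of its underside. To be left alone.
- union_nut_1: grey hexagon union nut, 24 x 27 mm, 20 mm high, loose, right of the rig; origin at the centre of its underside. To be left alone.

How it is judged (in metres and radians):
On the way, in this order (a step that is already met when the one before it is completed fails the run):
1. the pawl carriage stands on the red line while the arm is still relaxed (value of joint pawl_carriage between 0.049 and 0.061 m and value of joint tensioner_arm below 0.1 rad), for 0.2 s.
2. the arm is past the click and the ratchet pin has dropped behind the tooth (value of joint tensioner_arm above 0.52 rad and value of joint pawl_pin below 0.003 m and value of joint pawl_carriage between 0.048 and 0.062 m), for 0.2 s.
At the end, for the whole second after the job is handed in: The arm is held between 0.54 and 0.70 rad (pointer over the green band, past the click and clear of both the catch and the end stop), the robot's fingers press on the roller with more than 3 N, the ratchet pin is down (under 3 mm), and the carriage stands within 7 mm of the red line (value of joint tensioner_arm between 0.54 and 0.7 rad and contact force between the fingers and idler_roller above 3 N and value of joint pawl_pin below 0.003 m and value of joint pawl_carriage between 0.048 and 0.062 m); the arm keeps its last pose, push and grip.
It fails at once if the grease tin is moved by more than 20 mm (distance of grease_tin from where it was at the start of the episode above 0.02 m).
It fails at once if the tape roll is moved by more than 20 mm (distance of tape_1 from where it was at the start of the episode above 0.02 m).
It fails at once if the union nut is moved by more than 20 mm (distance of union_nut_1 from where it was at the start of the episode above 0.02 m).
It also fails if it takes over 48 s, if anything falls off the work surface, if the arm or the gripper's body presses on something with over 40 N, if the wrist force passes 120 N, or if a joint passes its speed limit or range.

## Robot

A 7-joint arm with a two-finger parallel gripper is mounted at the origin on a cart in front of the work surface, level with it; the furniture and walls round the work are solid. World frame = base frame: x ahead of the robot, y to its left, z up, the work surface at z = 0. Lengths are in mm, angles in rad, forces in N, time in s.
With the tool pointing down it reaches from about 425 to 950 mm from the base axis. Payload 16.7 kg.
Tool frame: the origin (TCP) lies at the very end of the fingers, on their centre line; the grasp point (between the pads) lies 19 mm behind it; z points along the fingers, y is the direction in which the jaws open and shut (so a half turn about z gives the same grasp; the last joint's range is limited). The gripper opens to 94 mm and grips with 3 to 60 N. Pads are 16 mm wide; open, the fingers measure 119 mm over their backs; the gripper's body (75 mm by 177 mm) begins 78 mm behind the grasp point.
Start: joints at [-1.3, 0.426, 0.074, 1.606, -0.034, 1.111, -0.067], TCP at [275.114, 616.349, 205.467] pointing down, gripper open.
Joint ranges: [-2.85, 2.85], [-0.5, 2.14], [-1.23, 1.37], [0.21, 2.46], [-1.02, 4.16], [0.16, 2.05], [-2.73, 2.73]. Speed limits (rad/s): [1.89, 1.89, 2.39, 2.39, 3.01, 3.01, 3.01].

## Interface

Orientations are given as a unit quaternion [x, y, z, w].
In Python, from rig import goto, move_straight, movej, release, grasp, hold, ik, state, read_camera, MotionError, finish_job gives the robot as it stands. Calls block until the motion is done:
- goto(position, orientation): joint-space move of the TCP to a pose.
- move_straight(position, ori=None, max_speed=150): straight line of the TCP; ori=None keeps the orientation; max_speed is the mean speed in mm/s.
- movej(angles): joint-space move.
- release() and grasp(grip_force=None): open the fingers fully, or close them until they stop; grip_force is the grip in N (None keeps the last).
- hold(seconds).
- ik(position, orientation): joint angles nearest the present ones, or None.
- state(): the state.
- read_camera(name): name is "scene" or "top" or "wrist"; returns a dict with "image" (400x640x3 uint8, red, green, blue), "fovy" (degrees; the focal length in pixels is half the picture's height over the tangent of half this angle, whatever the lens; pixels are square), "cx", "cy" (the principal point, pixels), "k1" (the pictures are not rectified: a ray, as slopes to the right and down, at radius r is drawn at 1 + k1 r^2 times it, then the intrinsics apply), "origin" and "attitude" of the camera in the world; the wrist camera has in their place "T_tool_cam" (4x4, takes a point from camera to tool coordinates, whose origin is the TCP and whose axes are the flange's). Camera axes: x right, y down, z forward; pixel columns grow to the right and rows downward; lengths in mm; the calibration is good to about 2 mm. A picture is of the moment at which its call begins: read the wrist's pose just before it. There is no depth.
A pose or a line that the arm cannot do raises MotionError and nothing moves.
- finish_job(): hands the job in, once; it reports no verdict.
The state is a dict: "time_s": time; "qpos": joint angles; "qd": joint speeds; "joint_torque": joint torques, N m; "eef_pos": TCP position; "tool_rot": TCP orientation; "wrist_force": force on the tool from outside, world axes, zero at the start; "moment": the same for the moment, N m; "grip_width": finger opening in mm.
Only numpy, scipy, OpenCV 4.12 (cv2) and the standard library are available. Lean on these libraries where they do the work, as an engineer would, in place of code of your own. Each camera call takes 0.05 s, during which the arm holds its last target.

## Working session

There is one attempt and no reset: what is moved stays moved. The work goes in short steps, each a Python script; the robot and the scene stay as the last script left them, time stands still between calls to the robot, and variables do not carry over. Pictures are saved under pics/ and viewed, and the job is handed in when it is done.

```bash
ls; mkdir -p pics; python3 - <<'E'
from rig import *
import cv2
s=state();print({k:s[k] for k in('time_s','eef_pos','tool_rot','grip_width','wrist_force')})
for n in("scene","top","wrist"):
    c=read_camera(n);cv2.imwrite(f"pics/a_{n}.png",c["image"][:,:,::-1]);print(n,{k:v for k,v in c.items() if k!="image"})
E
```

```text
pics
{'time_s': 0.0, 'eef_pos': array([274.95271135, 615.9780576 , 204.77862629]), 'tool_rot': array([ 2.08348572e-01,  9.78054425e-01, -6.37336231e-04, -9.33776930e-05]), 'grip_width': 93.94559308401031, 'wrist_force': array([ 0.09635468,  0.17275367, -0.04670088])}
scene {'fovy': 55.73121351516491, 'cx': 323.0086503274513, 'cy': 200.9693771595232, 'k1': 0.030508380747773983, 'origin': array([ 107.79894536, -543.40710513,  724.45074257]), 'attitude': array([ 0.84671501, -0.35783845,  0.14993365, -0.36406762])}
top {'fovy': 44.580541996636924, 'cx': 318.65340420161476, 'cy': 208.87188635969642, 'k1': -0.07857481241392969, 'origin': array([ 377.99637546,  -74.91373433, 1141.35300807]), 'attitude': array([-0.69849899,  0.70956024, -0.0717298 ,  0.05897677])}
wrist {'fovy': 59.84471664592054, 'cx': 317.6556818214681, 'cy': 199.1773103815966, 'k1': 0.004490990622611468, 'T_tool_cam': array([[-1.50083324e-03, -9.67395407e-01, -2.53266410e-01,
         7.35252835e+01],
       [ 9.99998868e-01, -1.47878899e-03, -2.77406948e-04,
        -3.55323799e-01],
       [-1.06165371e-04, -2.53266539e-01,  9.67396531e-01,
        -1.79108463e+02],
       [ 0.00000000e+00,  0.00000000e+00,  0.00000000e+00,
         1.00000000e+00]])}
```

View pics/a_scene.png

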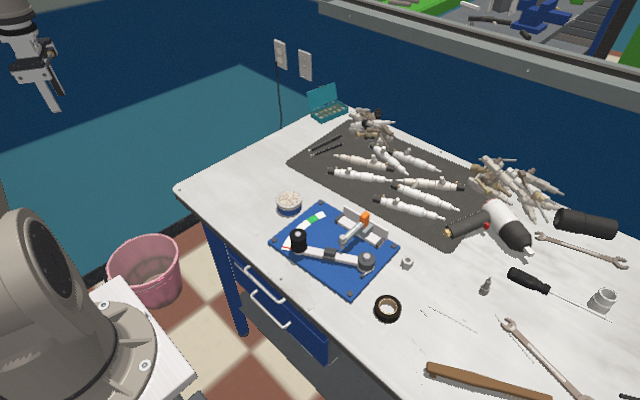

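View pics/a_top.png

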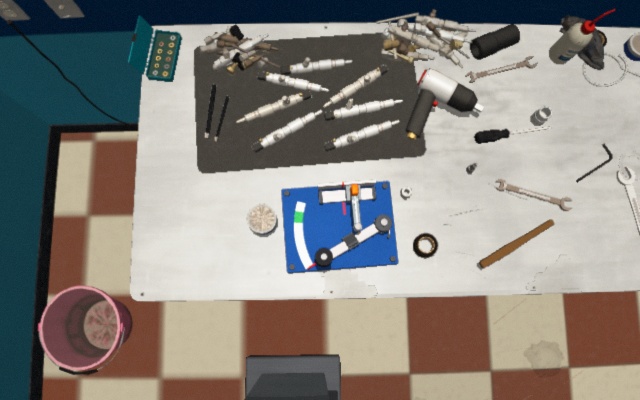

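The views show the blue plate at about (340,227) in the top image, with the roller at (323,257), the grip at (354,190) and the red line at about (344,209). I'll zoom in and locate these features.

```bash
cat > h.py <<'E'
import numpy as np, cv2
from scipy.spatial.transform import Rotation as R
from rig import *
def pose(c,s=None):
    if "origin" in c: return np.array(c["origin"]),R.from_quat(c["attitude"]).as_matrix()
    T=np.array(c["T_tool_cam"]);Rt=R.from_quat(s["tool_rot"]).as_matrix()
    return np.array(s["eef_pos"])+Rt@T[:3,3],Rt@T[:3,:3]
def intr(c):
    f=c["image"].shape[0]/2/np.tan(np.radians(c["fovy"])/2)
    return np.array([[f,0,c["cx"]],[0,f,c["cy"]],[0,0,1.]]),np.array([c["k1"],0,0,0.])
def cast(c,uv,z,s=None):
    o,A=pose(c,s);K,d=intr(c)
    n=cv2.undistortPoints(np.array(uv,float).reshape(-1,1,2),K,d)[:,0]
    r=np.c_[n,np.ones(len(n))]@A.T
    return o+r*((z-o[2])/r[:,2])[:,None]
def proj(c,P,s=None):
    o,A=pose(c,s);K,d=intr(c)
    return cv2.projectPoints(((np.atleast_2d(P)-o)@A).astype(float),np.zeros(3),np.zeros(3),K,d)[0][:,0]
def crop(c,x,y,w,h,k,name):
    cv2.imwrite(name,cv2.resize(c["image"][y:y+h,x:x+w,::-1],None,fx=k,fy=k,interpolation=cv2.INTER_CUBIC))
E
python3 - <<'E'
from h import *
c=read_camera("top");crop(c,230,165,200,125,4,"pics/b_top.png")
hsv=cv2.cvtColor(c["image"],cv2.COLOR_RGB2HSV)
m=cv2.inRange(hsv,(105,150,60),(125,255,255));m[:165]=0;m[290:]=0;m[:,:270]=0;m[:,410:]=0
m=cv2.morphologyEx(m,cv2.MORPH_CLOSE,np.ones((3,3)))
p=max(cv2.findContours(m,0,2)[0],key=cv2.contourArea)[:,0]
w=cast(c,p,12)[:,:2]
r=cv2.minAreaRect(w.astype(np.float32));print(r);print(cv2.boxPoints(r))
og=cv2.inRange(hsv,(5,150,120),(18,255,255));ys,xs=np.nonzero(og[165:215,330:380]);print("orange",xs.mean()+330,ys.mean()+165,len(xs),cast(c,[[xs.mean()+330,ys.mean()+165]],85))
E
```

```text
((547.8146362304688, -143.78475952148438), (196.3197021484375, 255.8394317626953), 3.710890054702759)
[[ 441.58136   -22.486347]
 [ 458.13983  -277.78937 ]
 [ 654.0479   -265.08316 ]
 [ 637.48944    -9.780151]]
orange 354.0 189.0 73 [[ 619.51695647 -175.16094672   85.        ]]
```

View pics/b_top.png

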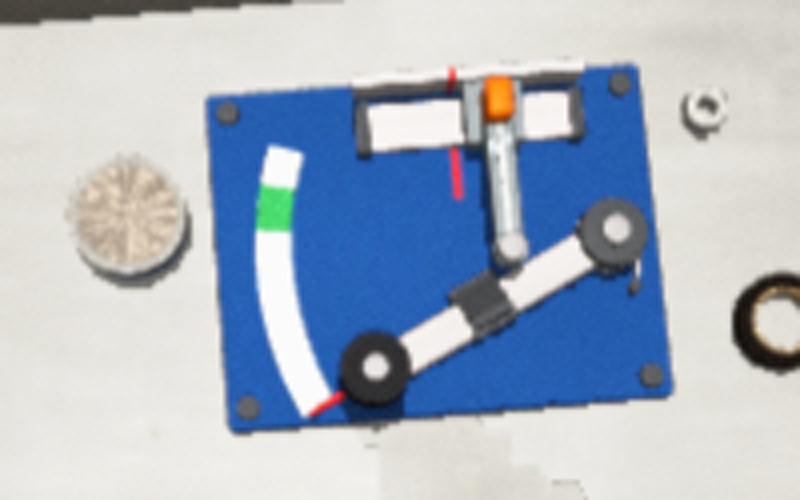

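```bash
cat >> h.py <<'E'
TH=0.0648; O=np.array([542.8,-144.1])
def W(x,y,z):
    c,s=np.cos(TH),np.sin(TH); return np.array([O[0]+c*x-s*y,O[1]+s*x+c*y,z])
def toR(p):
    c,s=np.cos(TH),np.sin(TH); d=np.asarray(p)[...,:2]-O; return np.stack([c*d[...,0]+s*d[...,1],-s*d[...,0]+c*d[...,1]],-1)
def Q(yaw=0): # tool x along -rig x, turned by yaw (ccw from above)
    a=np.pi/2+(TH+yaw)/2; return [np.cos(a),np.sin(a),0,0]
E
python3 - <<'E'
from h import *
print(toR(W(75,-36,0)),ik(W(75,-36,160),Q()),ik(W(75,-15,51),Q()),ik(W(27-28,57,45),Q(-.17)),ik(W(-110,44,45),Q(.45)))
goto(W(75,-36,150),Q())
s=state();print(s["time_s"],s["eef_pos"],s["tool_rot"],Q())
c=read_camera("wrist");cv2.imwrite("pics/c_w.png",c["image"][:,:,::-1])
print(proj(c,[W(75,-36,85),W(75,-15,70),W(-95,-130,12),W(105,130,12),W(0,-100,12)],s))
E
```

```text
[ 75. -36.] [-0.36381913  0.51420252  0.74715489  1.7538843  -0.40004348  1.03174883
  2.16421512] [-0.23243282  0.58868447  0.51130543  1.83676141 -0.38260107  0.81506273
  2.10905282] [-0.38975157  0.47557527  0.54416023  2.05399356 -0.37326244  0.70759517
  1.85864685] [-0.34683519  0.32170319  0.52086998  2.27130016 -0.27935417  0.60727727
  2.46855506]
3.2333 [ 620.26094274 -174.37036475  149.93019959] [-3.28996336e-02  9.99458654e-01  1.16788034e-04  4.05063586e-06] [np.float64(-0.032394331593531424), np.float64(0.9994751659148957), 0, 0]
[[317.05513263 211.63412763]
 [344.19227794 206.04159847]
 [200.96954277 -15.27570685]
 [490.65358663 219.62123979]
 [244.4318339  106.2225364 ]]
```

View pics/c_w.png

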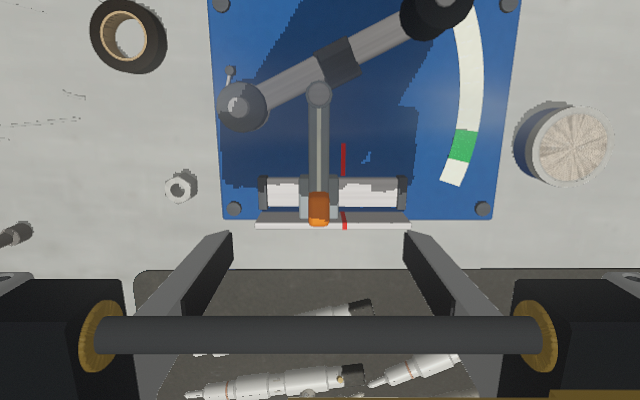

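The wrist view agrees with the plate estimate: the grip is at (318,208) against a predicted (317,211), and the plate's rear-left corner is at (491,219). Next I'll descend and grasp.

```bash
python3 - <<'E'
from h import *
move_straight(W(75,-36,53),Q(),100)
s=state();print(s["time_s"],toR(s["eef_pos"]),s["eef_pos"][2],s["wrist_force"])
grasp(15)
s=state();print(s["time_s"],toR(s["eef_pos"]),s["grip_width"],s["wrist_force"])
c=read_camera("wrist");cv2.imwrite("pics/d_w.png",c["image"][:,:,::-1])
c=read_camera("scene");crop(c,250,180,180,130,4,"pics/d_s.png")
E
```

```text
4.4 [ 75.39011371 -36.19086484] 53.642485029674056 [ 0.22873087 -0.61191201 -0.14431388]
5.575 [ 75.01737605 -35.81069869] 16.051809664449397 [0.00509987 1.09257462 0.23414772]
```

View pics/d_w.png

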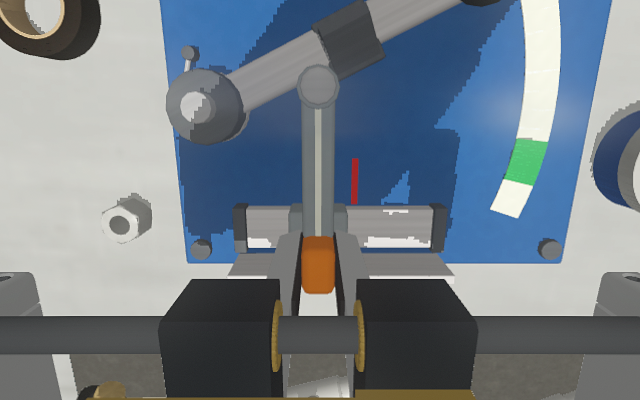

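View pics/d_s.png

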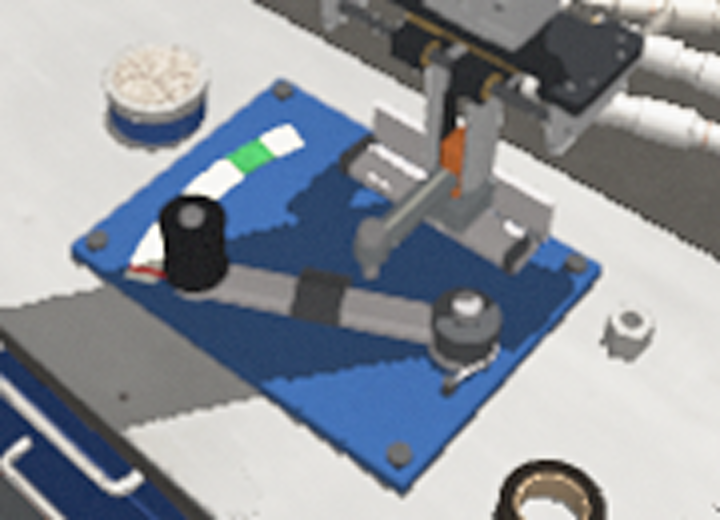

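The jaws hold the grip (width 16). The white line on the nose is at u≈318 and the red line on the plate is at u≈355, v 160–203. I'll check the offset between them by ray casting, then slide.

```bash
cat > ln.py <<'E'
from h import *
def check(name=None):
    s=state();c=read_camera("wrist")
    if name: cv2.imwrite(name,c["image"][:,:,::-1])
    hsv=cv2.cvtColor(c["image"],cv2.COLOR_RGB2HSV)
    red=cv2.inRange(hsv,(0,150,60),(4,255,255))|cv2.inRange(hsv,(174,150,60),(180,255,255))
    red[:150]=0;red[215:]=0;red[:,:250]=0;red[:,450:]=0
    ys,xs=np.nonzero(red);r=None
    if len(xs)>10: r=toR(cast(c,[[xs.mean(),ys.mean()]],12,s))[0]
    print("t",s["time_s"],"tcp",toR(s["eef_pos"]),"red n",len(xs),"rig",r,"F",s["wrist_force"])
    og=cv2.inRange(hsv,(5,150,80),(18,255,255));og[:200]=0;og[300:]=0
    ys,xs=np.nonzero(og);print("orange u",xs.mean(),len(xs),"rig",toR(cast(c,[[xs.mean(),ys.min()+25]],85,s))[0])
E
python3 - <<'E'
from ln import *
check()
s=state();y=toR(s["eef_pos"])[1]
move_straight(W(75,-15,53),Q(),40)
hold(.3);check("pics/e_w.png")
E
```

```text
t 5.675 tcp [ 74.99686672 -35.83915202] red n 267 rig [ 46.81461896 -12.61771946] F [-0.80420848  1.75861947  0.26587962]
orange u 317.66758091058693 1823 rig [ 69.16545251 -36.19475136]
t 6.7 tcp [ 74.97996515 -14.88964788] red n 0 rig None F [-0.58809313  2.51722418  0.6735016 ]
orange u 317.6858868753432 1821 rig [ 69.13373705 -15.239475  ]
```

View pics/e_w.png

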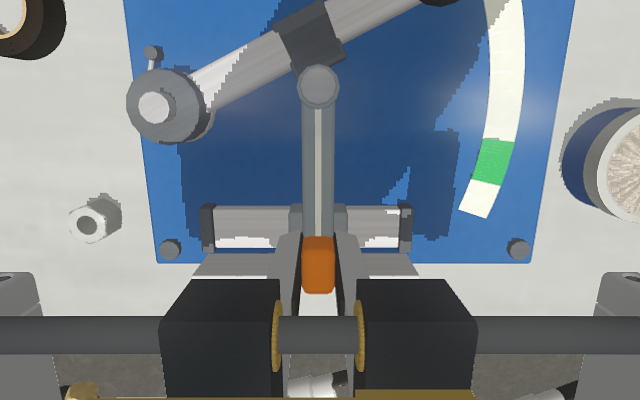

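```bash
python3 - <<'E'
from h import *
c=read_camera("top")
for n,img in(("old",cv2.imread("pics/a_top.png")[:,:,::-1].copy()),("now",c["image"])):
    c["image"]=img
    hsv=cv2.cvtColor(img,cv2.COLOR_RGB2HSV)
    red=cv2.inRange(hsv,(0,120,60),(4,255,255))|cv2.inRange(hsv,(172,120,60),(180,255,255))
    red[:175]=0;red[220:]=0;red[:,:330]=0;red[:,365:]=0
    nn,l,st,ce=cv2.connectedComponentsWithStats(red)
    for i in range(1,nn): print(n,st[i],ce[i],[toR(cast(c,[ce[i]],z))[0].round(1) for z in(12,46)])
c["image"]=cv2.imread("pics/c_w.png")[:,:,::-1].copy()
E
python3 - <<'E'
# hover wrist picture, pose as recorded
from h import *
c=read_camera("wrist");img=cv2.imread("pics/c_w.png")[:,:,::-1].copy();c["image"]=img
s=dict(eef_pos=np.array([620.26094274,-174.37036475,149.93019959]),tool_rot=[-3.28996336e-02,9.99458654e-01,1.16788034e-04,4.05063586e-06])
hsv=cv2.cvtColor(img,cv2.COLOR_RGB2HSV)
red=cv2.inRange(hsv,(0,150,60),(4,255,255))|cv2.inRange(hsv,(174,150,60),(180,255,255))
red[:135]=0;red[235:]=0;red[:,:330]=0;red[:,365:]=0
nn,l,st,ce=cv2.connectedComponentsWithStats(red)
for i in range(1,nn): print(st[i],ce[i],[toR(cast(c,[ce[i]],z,s))[0].round(1) for z in(12,46)])
def blue():
    m=cv2.inRange(hsv,(100,150,40),(125,255,255));m[:,:190]=0;m[:,530:]=0;m[228:]=0
    m=cv2.morphologyEx(m,cv2.MORPH_CLOSE,np.ones((5,5)))
    for v in(60,100,150,200):
        x=np.nonzero(m[v])[0];a=toR(cast(c,[[x.min(),v],[x.max()+1,v]],12,s));print(v,a.round(1).tolist())
blue()
og=cv2.inRange(hsv,(5,150,80),(18,255,255));og[:185]=0;og[240:]=0;og[:,:300]=0;og[:,340:]=0
ys,xs=np.nonzero(og);print("or",xs.min(),xs.max(),ys.min(),ys.max(),toR(cast(c,[[xs.min(),200],[xs.max()+1,200]],85,s)))
E
```

```text
old [342 183   2   5   7] [342.42857143 184.85714286] [array([103. , -17.4]), array([ 95. , -14.5])]
old [343 202   2  12  16] [343.5 207.5] [array([ 48.1, -14.9]), array([ 41.9, -12.1])]
[341 144   4  32 128] [342.5 159.5] [array([ 47.1, -12.8]), array([ 42.3, -15.2])]
[341 212   6  17  58] [343.82758621 220.60344828] [array([105.9, -10.5]), array([ 94.7, -13.2])]
60 [[-38.0, -107.7], [-37.8, 131.0]]
100 [[-5.2, 37.6], [-5.2, 43.7]]
150 [[38.4, -125.2], [38.6, 131.0]]
200 [[85.4, -124.8], [85.6, 130.7]]
or 308 328 192 225 [[ 66.17763999 -42.56968032]
 [ 66.18647997 -27.31519342]]
```

Top and wrist estimates of the red line are -15.0 and -12.8 mm in rig y. I'll split the difference at -14, which both put well inside ±6 mm, then release and look again.

```bash
python3 - <<'E'
from h import *
move_straight(W(75,-14,53),Q(),20)
hold(.2);release()
move_straight(W(75,-14,150),Q(),150)
s=state();print(s["time_s"],toR(s["eef_pos"]))
c=read_camera("wrist");crop(c,200,90,240,150,3,"pics/f_w.png")
E
```

```text
9.35 [ 74.62510899 -13.62140007]
```

View pics/f_w.png

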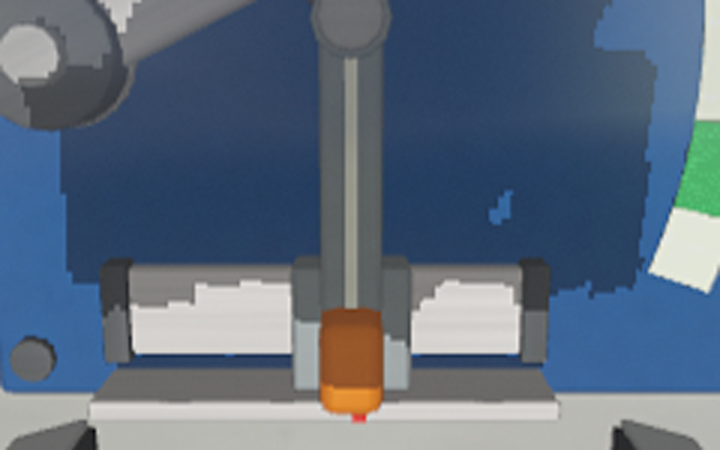

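```bash
python3 - <<'E'
from h import *
# move clear: to in front of the roller, outside plate side; check top on the way
goto(W(-130,50,150),Q(.45))
s=state();print(s["time_s"],toR(s["eef_pos"]))
grasp(10)
c=read_camera("top");crop(c,270,165,140,120,5,"pics/g_top.png")
s=state();cw=read_camera("wrist");cv2.imwrite("pics/g_w.png",cw["image"][:,:,::-1])
print(s["time_s"],s["grip_width"],toR(s["eef_pos"]),s["wrist_force"])
E
```

```text
10.2667 [-128.4852658    49.81116333]
11.7333 0.7144502925693266 [-130.00797212   50.00192551] [ 0.10295075 -0.10283155 -1.52099884]
```

View pics/g_top.png

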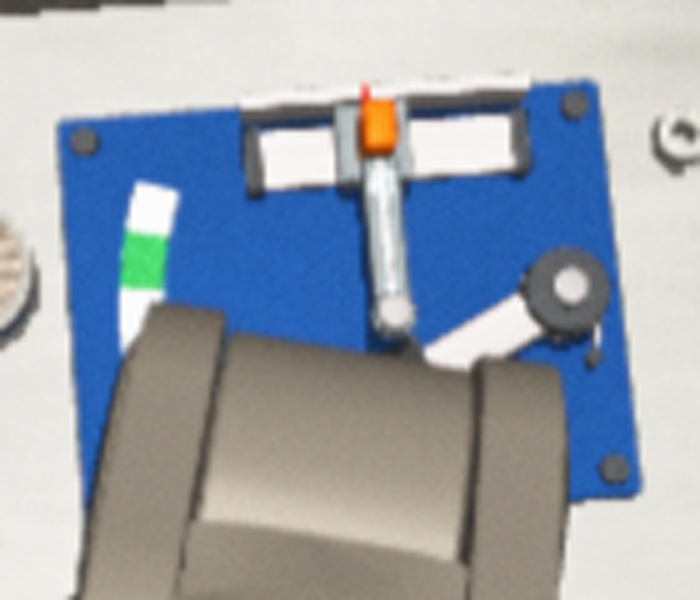

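View pics/g_w.png

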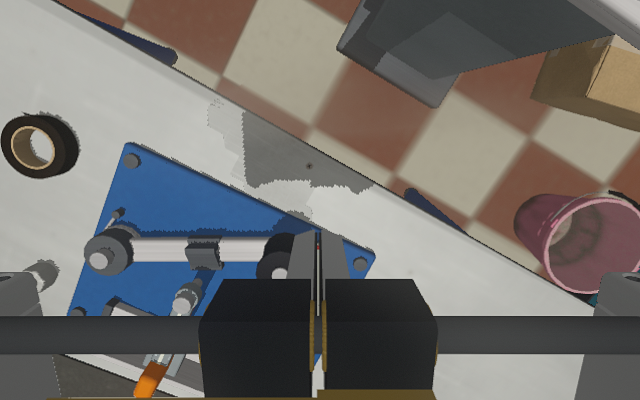

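```bash
python3 - <<'E'
from h import *
c=read_camera("top");hsv=cv2.cvtColor(c["image"],cv2.COLOR_RGB2HSV)
og=cv2.inRange(hsv,(5,150,120),(18,255,255));og[:175]=0;og[215:]=0;og[:,:330]=0;og[:,380:]=0
ys,xs=np.nonzero(og);print(xs.mean(),ys.mean(),toR(cast(c,[[xs.mean(),ys.mean()]],85)))
red=cv2.inRange(hsv,(0,120,60),(4,255,255))|cv2.inRange(hsv,(172,120,60),(180,255,255))
red[:175]=0;red[220:]=0;red[:,:330]=0;red[:,365:]=0
ys,xs=np.nonzero(red);print(len(xs),toR(cast(c,[[xs.mean(),ys.mean()]],46)))
E
```

```text
345.07042253521126 189.69014084507043 [[ 74.52499921 -15.98689585]]
3 [[ 97.81988563 -15.29302442]]
```

```bash
cat >> h.py <<'E'
def push(q,d=28,z=48):
    a=q-.45; t=np.array([np.cos(a),-np.sin(a)]);c=np.array([0,-100])+160*np.array([np.sin(a),np.cos(a)])
    return W(*(c-d*t),z),Q(-a)
def F(s,q):
    a=q-.45;t=R.from_euler('z',TH).apply([np.cos(a),-np.sin(a),0]);n=R.from_euler('z',TH).apply([np.sin(a),np.cos(a),0])
    f=s["wrist_force"];return round(float(f@t),1),round(float(f@n),1),round(float(f[2]),1)
E
python3 - <<'E'
from h import *
p,o=push(0,52,130);goto(p,o)
p,o=push(0,52,48);move_straight(p,o,120)
s=state();print(s["time_s"],F(s,0))
for d in(36,32,30,28,26):
    p,o=push(0,d);move_straight(p,o,40);s=state();f=F(s,0);print(d,s["time_s"],f)
    if f[0]<-3: break
cw=read_camera("scene");crop(cw,230,170,200,150,4,"pics/h_s.png")
E
```

```text
12.95 (-0.1, -0.6, 1.1)
36 13.5 (-0.2, 0.6, 1.0)
32 13.75 (-0.1, -0.5, 0.0)
30 14.0 (-0.1, -1.0, -1.0)
28 14.25 (0.5, -0.7, -0.6)
26 14.5 (-5.7, 0.2, 3.5)
```

View pics/h_s.png

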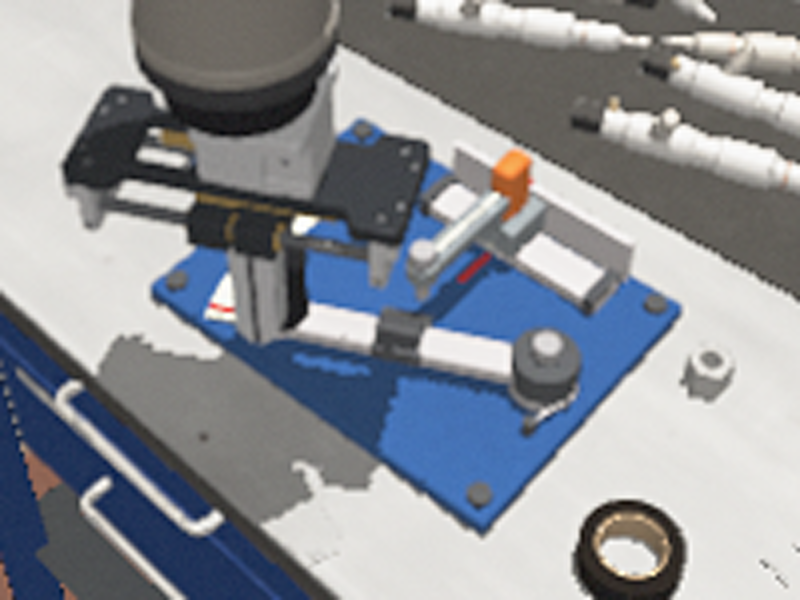

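The fingers meet the roller at about 27 mm standoff (5.7 N, the spring preload). Now I'll push along the arc in steps and log the force.

```bash
python3 - <<'E'
from h import *
for q in list(np.arange(.05,.56,.05))+[.58,.61]:
    p,o=push(q,27);move_straight(p,o,45);s=state();f=F(s,q);print(round(q,2),round(s["time_s"],2),f)
    if np.linalg.norm(f)>35: print("stop");break
hold(.3);s=state();print(F(s,q),s["time_s"],s["eef_pos"]-p)
c=read_camera("scene");crop(c,230,150,200,150,4,"pics/i_s.png")
c=read_camera("top");crop(c,270,165,140,120,5,"pics/i_t.png")
E
```

```text
0.05 14.86 (-4.9, -0.4, 2.9)
0.1 15.19 (-5.6, 0.7, 3.1)
0.15 15.53 (-5.6, 0.5, 3.7)
0.2 15.86 (-7.5, 0.0, 4.3)
0.25 16.19 (-9.7, 0.4, 4.6)
0.3 16.52 (-7.3, 0.7, 4.8)
0.35 16.86 (-12.2, 1.6, 7.1)
0.4 17.19 (-8.6, -0.4, 0.5)
0.45 17.52 (0.1, -0.7, -1.1)
0.5 17.86 (-9.3, 0.5, 7.8)
0.55 18.19 (-9.9, 2.1, 7.8)
0.58 18.45 (-9.5, 1.6, 8.1)
0.61 18.71 (-10.1, 0.3, 8.9)
(-10.2, 0.2, 7.4) 19.0083 [-1.43344201  0.11331955 -0.11913918]
```

View pics/i_s.png

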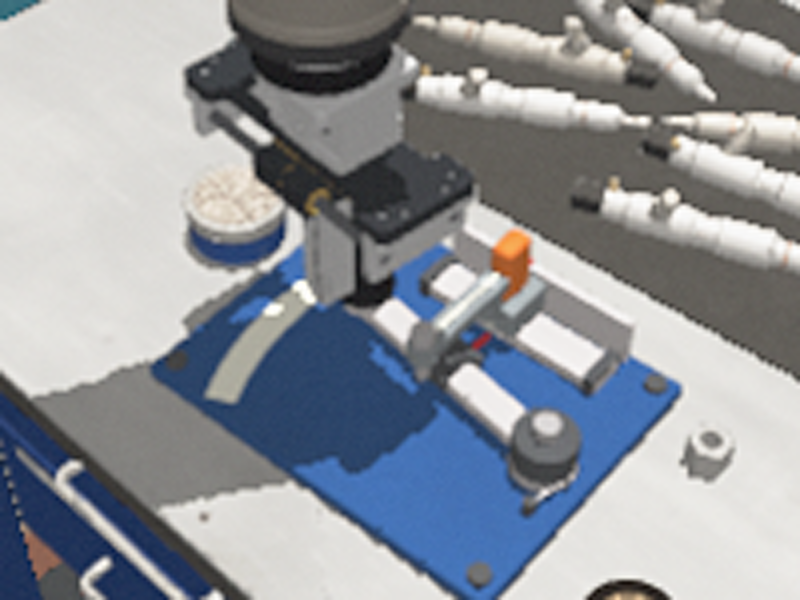

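View pics/i_t.png

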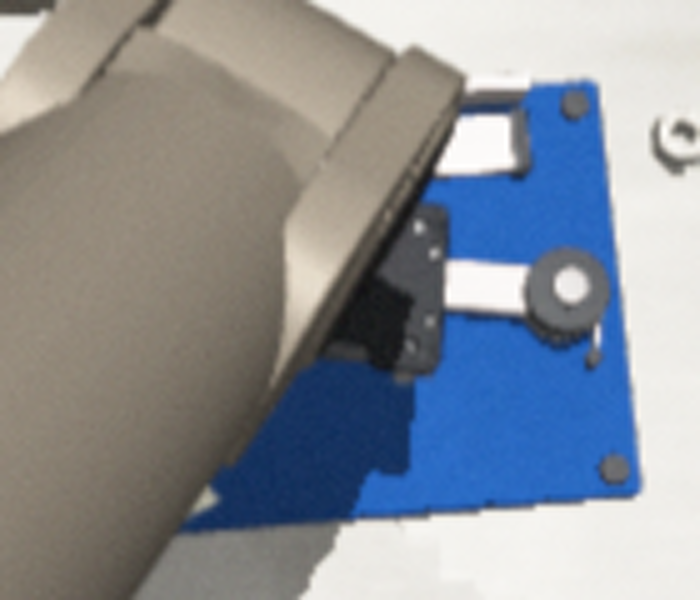

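The force log fits a click: it peaked at 12 N near 0.35, dropped to 0 at 0.45, and has settled at 10 N. In the scene view the arm lies beyond the nose, the knob looks low and the carriage is in place. The hand hides the pointer, so I'll check the arm angle through the wrist and scene cameras.

```bash
python3 - <<'E'
from h import *
s=state();c=read_camera("wrist");cv2.imwrite("pics/j_w.png",c["image"][:,:,::-1])
t=R.from_euler('z',TH)
print(toR(s["eef_pos"]),s["time_s"])
hsv=cv2.cvtColor(c["image"],cv2.COLOR_RGB2HSV)
np.save("j.npy",np.r_[s["eef_pos"],s["tool_rot"]])
# predicted arm tip pointer / green band edges / arm axis at q
def pt(r,q,z):a=q-.45;return W(r*np.sin(a),-100+r*np.cos(a),z)
print(proj(c,[pt(190,.55,12),pt(190,.69,12),pt(190,.6,30),pt(0,0,34),pt(60,.6,34),pt(160,.6,78)],s).round())
cs=read_camera("scene");print(proj(cs,[pt(30,.6,34),pt(60,.6,34),pt(120,.6,34),W(75,-15,85),W(-10,-15,78)]).round(1))
E
```

```text
[-2.57708052 62.47049069] 19.1083
[[363. 249.]
 [361. 286.]
 [367. 275.]
 [ 56. 281.]
 [154. 280.]
 [319. 321.]]
[[357.4 253.7]
 [348.5 246. ]
 [331.5 231.6]
 [357.8 210.5]
 [335.2 232.9]]
```

View pics/j_w.png

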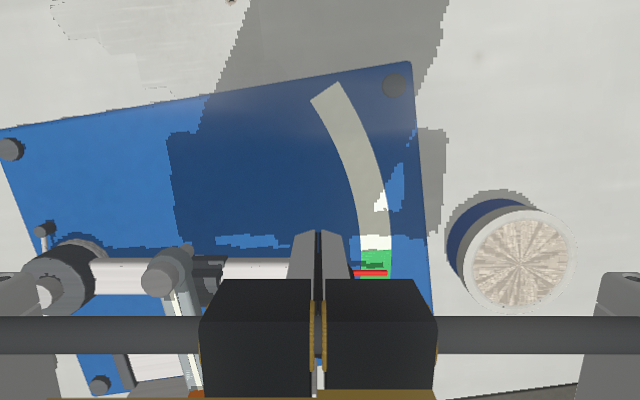

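The wrist view shows the red pointer at v≈272. The green band starts at v≈249 and should end at about 286, so the pointer is mid-band. In the scene view the knob stays within about 1 px of where it was with the pin down, and a 10 mm rise would show as about 6 px. The grip is still at u≈358, so I'll hand the job in.

```bash
python3 - <<'E'
from h import *
s=state();print(s["time_s"],F(s,.6));print(finish_job())
E
```

```text
19.2083 (-9.6, 0.9, 7.9)
the job is handed in; nothing more can be done
None
```

The tensioner is ready for its locking pin and the job is handed in at 19.2 s, with the robot still pushing on the roller. `finish_job()` gives no verdict, so this rests on my own checks.

I slid the carriage to the red line by its orange grip while the arm was relaxed. Then I closed the fingers and pushed the roller along its arc, past the click.

- **Arm angle:** about 0.60 from the tool position. The wrist picture shows the red pointer inside the green band. Depending on the pointer's height, which I don't know, that reads 0.59 to 0.64.
- **Push:** about 10 N along the push direction just before hand-in. There is also about 8 N vertically that I did not look into.
- **Click:** the force peaked at 12 N near 0.35, dropped to zero at 0.45, then returned to 10 N. The knob looks down in the scene picture; I could not measure its height directly.
- **Carriage:** the two cameras disagreed slightly. The top camera put it about 1 mm short of the red line and the wrist camera about 2.3 mm short, both inside the 7 mm limit. After the click I could only see that it had not shifted in the scene picture.
- **Tin, tape roll and nut:** the robot made no contact with them, and none looked moved where visible. I did not measure their positions again.

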